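# Shut the drilling machine down at its console

## Task

The job is finished: shut the drilling machine down at its console. With the fingertips gently push in the green spindle head, then the blue coolant head, then the black mains head, each fully home so that it stays in before you go to the next. Only push, never pull a head out, and leave the red emergency stop and the loose things around the console alone.

Things in the scene. Friction and masses are not known exactly. Their poses are not given: they have to be found in the camera images.
- console: Grey sloping control box fixed to the bench, 260 mm wide (y), 170 deep (x), 55 high in front (-x), 91 at the rear; panel slopes 12 degrees. Origin: centre of its underside, x to the rear. Far row of the panel (x = 38 mm): three push-pull heads at y = -80, 0, 80 in any order. Near row (x = -38): emergency stop at y = -80, flat amber lamp at 0, square ammeter at 75.
- spindle_unit: Steel collar (30 mm across, 5 mm high, on a white 49 mm disc) that carries the green spindle head, fixed on the panel's far row. Origin: on the panel surface, 81 mm above the bench, at the middle of the collar; axes as the console's (upright, not tilted).
- spindle_top (a point): Middle of the flat top of the green head of the spindle motor: a round mushroom 40 mm across, 12 thick, on an 18 mm stem; top 30 mm off the panel when out, 22 when home. Moves with the head. Its z axis points out of the panel along the stem (12 degrees from vertical, leaning to the console's front); push along -z.
- spindle (a joint): How far the stem of the spindle head is pushed in, in m: about 0 = out (running), 0.008 = fully home on its stop (off), negative = pulled further out (to -0.004). It moves at about 4 N and stays where it is left. The cap sits on the stem on a rubber buffer that gives about 1 mm per 5.5 N (4 mm at most) and springs back, so push about 1 to 2 mm past home.
- coolant_unit: Steel collar (30 mm across, 5 mm high, on a white 49 mm disc) that carries the blue coolant head, fixed on the panel's far row. Origin: on the panel surface, 81 mm above the bench, at the middle of the collar; axes as the console's (upright, not tilted).
- coolant_top (a point): Middle of the flat top of the blue head of the coolant pump: a round mushroom 40 mm across, 12 thick, on an 18 mm stem; top 30 mm off the panel when out, 22 when home. Moves with the head. Its z axis points out of the panel along the stem (12 degrees from vertical, leaning to the console's front); push along -z.
- coolant (a joint): How far the stem of the coolant head is pushed in, in m: about 0 = out (running), 0.008 = fully home on its stop (off), negative = pulled further out (to -0.004). It moves at about 4 N and stays where it is left. The cap sits on the stem on a rubber buffer that gives about 1 mm per 5.5 N (4 mm at most) and springs back, so push about 1 to 2 mm past home.
- mains_unit: Steel collar (30 mm across, 5 mm high, on a white 49 mm disc) that carries the black mains head, fixed on the panel's far row. Origin: on the panel surface, 81 mm above the bench, at the middle of the collar; axes as the console's (upright, not tilted).
- mains_top (a point): Middle of the flat top of the black head of the mains supply: a round mushroom 40 mm across, 12 thick, on an 18 mm stem; top 30 mm off the panel when out, 22 when home. Moves with the head. Its z axis points out of the panel along the stem (12 degrees from vertical, leaning to the console's front); push along -z.
- mains (a joint): How far the stem of the mains head is pushed in, in m: about 0 = out (running), 0.008 = fully home on its stop (off), negative = pulled further out (to -0.004). It moves at about 4 N and stays where it is left. The cap sits on the stem on a rubber buffer that gives about 1 mm per 5.5 N (4 mm at most) and springs back, so push about 1 to 2 mm past home.
- estop_top (a point): Middle of the top of the red emergency-stop mushroom (40 mm across, on a yellow 60 mm disc) in the console's near row, 30 mm off the panel. Not to be touched. z axis out of the panel.
- estop (a joint): How far the red emergency stop is pushed in, in m: 0 = out, 0.008 = in. Moves at about 7 N and does not spring back.
- oil: Red cutting-oil bottle with white cap, loose, standing beside the console; 48 mm across, 150 mm tall. Origin: centre of its underside.
- brush: Chip brush, loose, lying beside the console, 200 mm long along its x, under 30 mm high. Origin: middle of its underside.
- chuck_key: T-shaped steel chuck key, loose, lying behind the console; shaft 88 mm long along its x, cross bar 80 mm, 20 mm high. Origin: under the middle of the shaft.
- workpiece: Drilled flat steel bar, loose, lying behind the console, 50 x 130 x 12 mm with three holes. Origin: centre of its underside.

How it is judged:
On the way, in this order (a step that is already met when the one before it is completed fails the run):
1. the green spindle head is pushed home (value of joint spindle above 0.0065 m), for 0.1 s.
2. then the blue coolant head is pushed home (value of joint each of spindle, coolant above 0.0065 m), for 0.1 s.
3. then the black mains head is pushed home (all of step 2 and value of joint mains above 0.0065 m), for 0.1 s.
At the end, for the whole second after the job is handed in: All three heads (green, blue, black) stay pushed in by at least 6.5 of their 8 mm, the emergency stop is not pushed in (under 2 mm), and the oil bottle, brush, chuck key and workpiece are within 20 mm of where they were (all of step 3 and value of joint estop below 0.002 m and distance of each of oil, brush, chuck_key, workpiece from where it was at the start of the episode below 0.02 m); the robot touches nothing.
It fails at once if a head is pushed in (over 3 mm) before the one ahead of it in the order is home (6.5 mm) ((value of joint coolant above 0.003 m and value of joint spindle below 0.0065 m) or (value of joint mains above 0.003 m and value of joint coolant below 0.0065 m)).
It fails at once if the emergency stop is pushed in (over 2 mm) (value of joint estop above 0.002 m).
It fails at once if a head is pulled outwards (over 2 mm) (value of joint any of spindle, coolant, mains below -0.002 m).
It fails at once if a head is pushed hard (over 30 N), or by the arm or the gripper's body instead of the fingers (contact force between anything else and spindle_unit above 30 N or contact force between anything else and coolant_unit above 30 N or contact force between anything else and mains_unit above 30 N or contact force between the arm and spindle_unit above 2 N or contact force between the arm and coolant_unit above 2 N or contact force between the arm and mains_unit above 2 N).
It fails at once if the oil bottle, brush, chuck key or workpiece is moved more than 20 mm or lifted (distance of any of oil, brush, chuck_key, workpiece from where it was at the start of the episode above 0.02 m).
It also fails if it takes over 40 s, if anything falls off the work surface, if the arm or the gripper's body presses on something with over 40 N, if the wrist force passes 120 N, or if a joint passes its speed limit or range.

## Robot

A 6-joint arm with a two-finger parallel gripper is mounted at the origin on the work surface. World frame = base frame: x ahead of the robot, y to its left, z up, the work surface at z = 0. Lengths are in m, angles in rad, forces in N, time in s.
With the tool pointing down it reaches from about 0.3 to 0.875 m from the base axis. Payload 6.4 kg.
Tool frame: the origin (TCP) lies between the finger pads; the fingertips stand 22 mm ahead of it and the grasp point (between the pads) lies 3 mm ahead of it; z points along the fingers, y is the line along which they close (so a half turn about z gives the same grasp; the last joint's range is limited). The gripper opens to 85 mm and grips with 20 to 120 N. Pads are 22 mm wide; open, the fingers measure 114 mm over their backs; the gripper's body (76 mm by 85 mm) begins 54 mm behind the grasp point. The pads swing forward as they close: fully open they stand 13 mm farther back than shut.
Start: joints at [-1.519, 0.181, 1.607, -0, 1.354, -0.206], TCP at [0.147, -0.556, 0.22] pointing down, gripper open.
Joint ranges: [-2.99, 2.99], [-0.89, 2.07], [0.3, 2.58], [-1.14, 4.28], [0, 2.63], [-3.12, 3.12]. Speed limits (rad/s): [2.57, 2.57, 3.01, 3.14, 3.14, 3.14].

## Interface

Orientations are given as a unit quaternion [w, x, y, z].
In Python, from bench import ctrl, imaging, workorder gives the robot as it stands.
- The arm moves only by the shell command python3 -m pendant 'ROWS' [OPENING]. ROWS is JSON, a list of rows, each a list of 4 numbers: the shift along the tool's x, y, z in cm, then the turn about the tool's z in degrees. In form: [[dx, dy, dz, roll], ...]. A call has 1 to 12 rows; each row is the pose to reach, as a shift and turn from the pose commanded when the call began, along the tool's axes at that moment; what a row does not reach only later rows make up. A row lasts 1/12 s, in which the tool goes at most 41.7 mm and 7.16 degrees, less where a joint would pass 70% of its speed; a pose out of reach is approached as far as the arm can. A call with a gripper value outside its range is refused whole. OPENING is the opening, from 0 (shut) to 1 (fully open), set as the call begins (- or left out, the last holds). The fingers move at their own pace and stop on an object; the grip force is fixed at half the most. Time passes only in rows, so rows that repeat a pose let the fingers close. It gives the time, the measured TCP pose, the force, the opening and the grip force at its end, in the units of the state.
- ctrl.get_obs(): the state, without advancing time (a new reading comes with each control period).
- imaging.camera(name): name is "scene" or "top" or "wrist"; returns the picture (384x512x3 uint8, red, green, blue); there is no depth.
- imaging.camera_info(name): a dict with "K" (3x3 intrinsics, pixels), "k1" (the pictures are not rectified: a ray, as slopes to the right and down, at radius r is drawn at 1 + k1 r^2 times it, then the intrinsics apply), "T" (4x4, takes a point from camera to world coordinates); the wrist camera has in their place "tool_from_camera" (4x4, takes a point from camera to tool coordinates, whose origin is the TCP and whose axes are the flange's). Camera axes: x right, y up, looking along -z (the intrinsics and any distortion apply to the point x, -y, -z); pixel columns grow to the right and rows downward; lengths in m; the calibration is good to about 2 mm. A picture is of the moment at which its call begins: read the wrist's pose just before it. camera_info takes no time and is no camera call.
- workorder.hand_in(): hands the job in; it is judged then, once.
The state is a dict: "time_s": time; "q": joint angles; "dq": joint speeds; "joint_efforts": joint torques, N m; "eef_pos": TCP position; "eef_rot": TCP orientation; "wrist_force": force on the tool from outside, world axes, zero at the start; "torque": the same for the moment, N m; "opening": opening from 0.0 (shut) to 1.0 (fully open); "grasp_force": force on a finger pad.
Only numpy, scipy, OpenCV 4.12 (cv2) and the standard library are available. Lean on these libraries where they do the work, as an engineer would, in place of code of your own. Each camera call takes 0.05 s, during which the arm holds its last target. There are 200 camera calls.

## Working session

There is one attempt and no reset: what is moved stays moved. The work goes in short steps, Python scripts to look and compute and a shell command to move; the robot and the scene stay as the last step left them, time stands still between calls to the robot, and variables do not carry over. Pictures are saved under pics/ and viewed, at most 10 in all, crops included, and the job is handed in when it is done.

```bash
mkdir -p pics; python3 - <<'E'
from bench import ctrl, imaging
import cv2,numpy as np
o=ctrl.get_obs(); print({k:np.round(v,3) for k,v in o.items()})
for n in ("scene","top"):
    im=imaging.camera(n); np.save(f"pics/{n}.npy",im); cv2.imwrite(f"pics/{n}.png",im[:,:,::-1])
    i=imaging.camera_info(n); print(n,i["K"],i["k1"],np.round(i["T"],4))
i=imaging.camera_info("wrist");print(i)
a=np.hstack([np.load("pics/scene.npy"),np.load("pics/top.npy")])
cv2.imwrite("pics/both.png",cv2.resize(a,(800,300),interpolation=cv2.INTER_AREA)[:,:,::-1])
E
```

```text
{'time_s': np.float64(0.0), 'q': array([-1.519,  0.182,  1.608,  0.   ,  1.354, -0.206]), 'dq': array([-0.002, -0.   , -0.001,  0.001, -0.002,  0.   ]), 'joint_efforts': array([-1.0000e-03, -4.4487e+01, -3.5134e+01, -0.0000e+00,  9.0000e-03,
        0.0000e+00]), 'eef_pos': array([ 0.147, -0.555,  0.219]), 'eef_rot': array([-0.001,  0.992,  0.129,  0.   ]), 'wrist_force': array([ 0.647,  0.966, -0.127]), 'torque': array([ 0.013, -0.028,  0.003]), 'grasp_force': np.float64(0.0), 'opening': np.float64(1.0)}
scene [[421.72862279   0.         254.12214744]
 [  0.         421.72862279 191.23113624]
 [  0.           0.           1.        ]] -0.0014411953629291034 [[ 0.3868 -0.6642  0.6397  1.3116]
 [ 0.922   0.2663 -0.281  -0.2356]
 [ 0.0163  0.6985  0.7154  0.8832]
 [ 0.      0.      0.      1.    ]]
top [[474.51623312   0.         256.87270388]
 [  0.         474.51623312 190.81883926]
 [  0.           0.           1.        ]] 0.04767660258895197 [[ 0.0159  0.9975 -0.0685  0.5077]
 [-0.9999  0.0161  0.0027  0.0817]
 [ 0.0038  0.0685  0.9976  1.3719]
 [ 0.      0.      0.      1.    ]]
{'K': array([[268.41887435,   0.        , 256.4317736 ],
       [  0.        , 268.41887435, 190.247959  ],
       [  0.        ,   0.        ,   1.        ]]), 'k1': -0.05727569995813688, 'tool_from_camera': array([[ 2.97876887e-04,  9.58219684e-01,  2.86033125e-01,
         7.34666736e-02],
       [ 9.99999835e-01, -1.44867490e-04, -5.56096280e-04,
        -4.73414238e-04],
       [-4.91425501e-04,  2.86033243e-01, -9.58219569e-01,
        -1.53373194e-01],
       [ 0.00000000e+00,  0.00000000e+00,  0.00000000e+00,
         1.00000000e+00]])}
```

View pics/top.png

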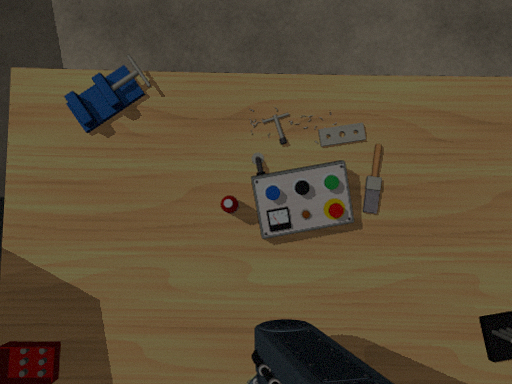

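View pics/scene.png

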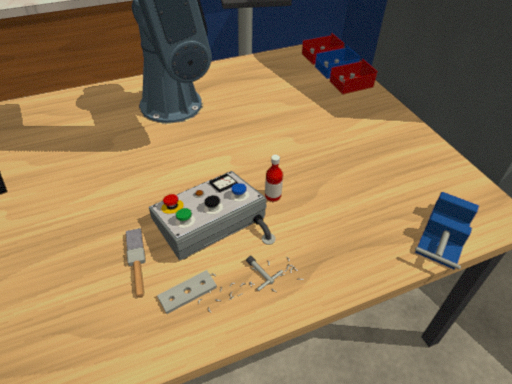

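The top view shows blue at (273,193), black at (302,188), green at (332,183) and the e-stop at (336,211). In the scene view, green is at (183,214), black at (212,202) and blue at (239,189). The oil bottle, brush, key and bar are all clear of the head row. Next I measure the heads.

```bash
cat > h.py <<'E'
import numpy as np, cv2
from bench import ctrl, imaging
def ray(n,uv):
    i=imaging.camera_info(n); K,k=np.array(i["K"]),i["k1"]; T=np.array(i["T"])
    d=cv2.undistortPoints(np.array([[uv]],float),K,np.array([k,0,0,0.]))[0,0]
    return T[:3,3], T[:3,:3]@np.array([d[0],-d[1],-1.])
def plane(n,uv,z):
    o,d=ray(n,uv); return o+d*(z-o[2])/d[2]
def tri(a,b):
    (o1,d1),(o2,d2)=ray("top",a),ray("scene",b)
    s=np.linalg.lstsq(np.c_[d1,-d2],o2-o1,rcond=None)[0]
    p,q=o1+s[0]*d1,o2+s[1]*d2; return (p+q)/2,np.linalg.norm(p-q)*1e3
def blob(im,col,near,r=16):
    h,s,v=cv2.split(cv2.cvtColor(im,cv2.COLOR_RGB2HSV))
    m={"green":(h>45)&(h<85)&(s>110),"blue":(h>100)&(h<125)&(s>130),"red":((h<6)|(h>172))&(s>150),"black":(v<60)}[col].astype(np.uint8)
    w=np.zeros_like(m); cv2.circle(w,near,r,1,-1)
    n,l,st,c=cv2.connectedComponentsWithStats(m*w); k=1+np.argmax(st[1:,4]); return c[k],st[k]
N={"top":dict(green=(332,183),blue=(273,193),black=(302,188),red=(336,211)),"scene":dict(green=(183,214),blue=(239,189),black=(212,202),red=(171,201))}
E
python3 - <<'E'
from h import *
P={}
for c in N["top"]:
    (a,sa),(b,sb)=[blob(np.load(f"pics/{n}.npy"),c,N[n][c]) for n in("top","scene")]
    p,e=tri(a,b); P[c]=plane("top",a,.107 if c!="red" else .09)
    print(c,a.round(1),sa[2:],b.round(1),sb[2:],"tri",p.round(4),"res mm",round(e,1),"plane top",P[c].round(4),"scene",plane("scene",b,.107).round(4))
ax=P["blue"]-P["green"]; print("span",np.linalg.norm(ax[:2]),"yaw deg",np.degrees(np.arctan2(-ax[0],ax[1])), "red-green",P["red"]-P["green"])
E
python3 - <<'E'
import numpy as np,cv2
a=np.load('pics/top.npy')[150:250,240:365]; b=np.load('pics/scene.npy')[160:260,140:275]
f=lambda x:cv2.resize(x,(400,300),interpolation=cv2.INTER_CUBIC)
cv2.imwrite('pics/crop.png',np.hstack([f(a),f(b)])[:,:,::-1])
E
```

```text
green [331.3 182.1] [ 14  14 155] [183.3 214.1] [ 15  13 149] tri [ 0.6217 -0.1206  0.1033] res mm 0.5 plane top [ 0.6213 -0.1203  0.107 ] scene [ 0.6251 -0.1209  0.107 ]
blue [272.4 192.5] [ 14  14 155] [238.2 188.3] [ 15  12 131] tri [0.5907 0.0364 0.105 ] res mm 0.7 plane top [0.5907 0.0368 0.107 ] scene [0.5925 0.0353 0.107 ]
black [301.9 187.4] [ 15  14 170] [211.6 201.4] [ 14  12 134] tri [ 0.6062 -0.0422  0.1023] res mm 0.3 plane top [ 0.6058 -0.0419  0.107 ] scene [ 0.6106 -0.0433  0.107 ]
red [335.5 210.1] [ 14  14 146] [170.3 199.8] [ 15  12 130] tri [ 0.5473 -0.1351  0.0866] res mm 0.1 plane top [ 0.5471 -0.1346  0.09  ] scene [ 0.5668 -0.1376  0.107 ]
span 0.16003423807295877 yaw deg 11.00514309101375 red-green [-0.07413708 -0.01429092 -0.017     ]
```

View pics/crop.png

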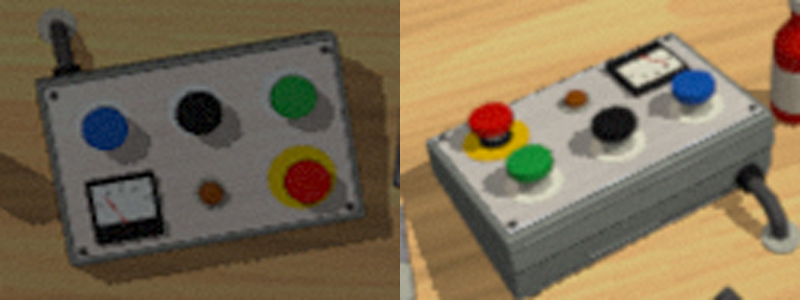

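Both views agree: the blue–green span is 160.0 mm, yaw is 11°, and the height is about right. The heads are out in the order green, black, blue along +y. I move toward green with the fingers shut, turning 3.8° to align the tool with the console.

```bash
python3 -m pendant '[[2,-1,0,0.5],[5,-2.6,0,1],[9,-4.7,0,1.5],[13,-6.8,0,2],[17,-8.9,0,2.5],[21,-11,0,3],[25,-13.1,0,3.5],[29,-15.2,0,3.8],[33,-17.3,0,3.8],[36.5,-19.1,0,3.8],[39,-20.5,0,3.8],[40,-21,0,3.8]]' 0
cat >> h.py <<'E'
from scipy.spatial.transform import Rotation as R
def delta(p):
    o=ctrl.get_obs(); w=o["eef_rot"]; r=R.from_quat([w[1],w[2],w[3],w[0]]); M=r.as_matrix()
    print("t",o["time_s"],"pos",np.round(o["eef_pos"],4),"x yaw",np.degrees(np.arctan2(M[1,0],M[0,0])).round(2),"zaxis",M[:,2].round(3),"F",np.round(o["wrist_force"],2))
    return (M.T@(np.array(p)-o["eef_pos"])*100).round(2)
E
python3 -c "
from h import *
print(delta([.621,-.120,.165]))"
```

```text
time_s: 1.1
eef_pos: [0.4822, -0.2473, 0.2196]
eef_rot: [-0.001, 0.995, 0.097, 0.0]
wrist_force: [-0.1, -0.3, -0.0]
opening: 0.001
grasp_force: 0.0
t 1.1 pos [ 0.4822 -0.2473  0.2196] x yaw 11.13 zaxis [ 0.001  0.001 -1.   ] F [-0.12 -0.26 -0.03]
[16.07 -9.8   5.49]
```

```bash
python3 -m pendant '[[2,-1.2,0,0],[5.5,-3.4,0,0],[9,-5.5,0,0],[12.5,-7.7,0,0],[14.8,-9.2,0.5,0],[15.6,-9.8,1.5,0],[15.6,-9.8,3,0],[15.6,-9.8,4.5,0],[15.6,-9.8,5.4,0],[15.6,-9.8,5.5,0],[15.6,-9.8,5.5,0],[15.6,-9.8,5.5,0]]' 0
python3 - <<'E'
from h import *
print(delta([.621,-.120,.1325]))
i=imaging.camera("scene"); w=imaging.camera("wrist"); np.save("pics/w1.npy",w)
cv2.imwrite("pics/hov.png",np.hstack([cv2.resize(i[150:270,110:270],(400,300)),cv2.resize(w,(400,300))])[:,:,::-1])
E
```

```text
time_s: 2.1
eef_pos: [0.6145, -0.1257, 0.1655]
eef_rot: [0.0, 0.995, 0.095, 0.0]
wrist_force: [1.2, -0.5, 0.1]
opening: -0.0
grasp_force: 0.0
t 2.1 pos [ 0.6145 -0.1257  0.1655] x yaw 10.93 zaxis [ 0.001 -0.    -1.   ] F [ 1.19 -0.49  0.08]
[ 0.74 -0.44  3.3 ]
```

View pics/hov.png

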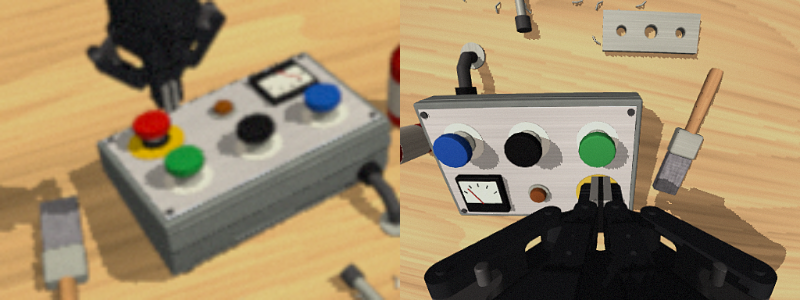

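The fingers hover just behind the green head: scene tip is at crop (170,105), with green at (185,160). I check the tip against the calibration by projecting it.

```bash
python3 - <<'E'
from h import *
def proj(p,T,i):
    c=np.linalg.inv(T)@np.r_[p,1]; a=c[:2]/-c[2]; a=a*[1,-1]; a=a*(1+i["k1"]*(a@a)); K=i["K"]; return (K@np.r_[a,1])[:2].round(1)
i=imaging.camera_info("scene")
tip=[.6145,-.1257,.1435]; s=np.array([400/160,300/120])
for p in(tip,[.6213,-.1203,.110]): print("scene crop",(proj(p,np.array(i["T"]),i)-[110,150])*s)
i=imaging.camera_info("wrist"); print("tip wrist view",proj([0,0,.022],np.array(i["tool_from_camera"]),i)*400/512)
o=ctrl.get_obs(); w=o["eef_rot"]; T=np.eye(4); T[:3,:3]=R.from_quat([w[1],w[2],w[3],w[0]]).as_matrix(); T[:3,3]=o["eef_pos"]; T=T@i["tool_from_camera"]
im=np.load("pics/w1.npy")
for c,n in(("green",(252,186)),("blue",(68,192)),("black",(156,190))):
    pass
for c,n in(("green",(252,186)),("blue",(68,192)),("black",(156,190))):
    b,st=blob(im,c,n,32); d=cv2.undistortPoints(b[None,None],i["K"],np.array([i["k1"],0,0,0.]))[0,0]
    d=T[:3,:3]@[d[0],-d[1],-1]; print(c,b.round(),(T[:3,3]+d*(.107-T[2,3])/d[2]).round(4))
E
```

```text
scene crop [171.25 128.75]
scene crop [182.25 155.25]
tip wrist view [200.78125  171.015625]
green [252. 191.] [ 0.6234 -0.12    0.107 ]
blue [ 67. 192.] [0.5925 0.0349 0.107 ]
black [158. 191.] [ 0.6083 -0.0427  0.107 ]
```

```bash
python3 -m pendant '[[0.2,-0.2,0.6,0],[0.3,-0.4,1.6,0],[0.3,-0.4,2.4,0],[0.3,-0.4,2.7,0],[0.3,-0.4,2.8,0],[0.3,-0.4,2.8,0],[0.3,-0.4,2.8,0]]' 0
python3 - <<'E'
from h import *
print(delta([.617,-.121,.1335]))
i=imaging.camera("scene")
cv2.imwrite("pics/hov2.png",cv2.resize(i[170:240,140:240],(700,490),interpolation=cv2.INTER_CUBIC)[:,:,::-1])
E
```

```text
time_s: 2.78
eef_pos: [0.6166, -0.1206, 0.1369]
eef_rot: [0.0, 0.995, 0.096, 0.0]
wrist_force: [-0.3, 0.0, 1.2]
opening: 0.001
grasp_force: 0.0
t 2.7833 pos [ 0.6166 -0.1206  0.1369] x yaw 10.97 zaxis [ 0. -0. -1.] F [-0.27  0.    1.22]
[0.03 0.04 0.34]
```

View pics/hov2.png

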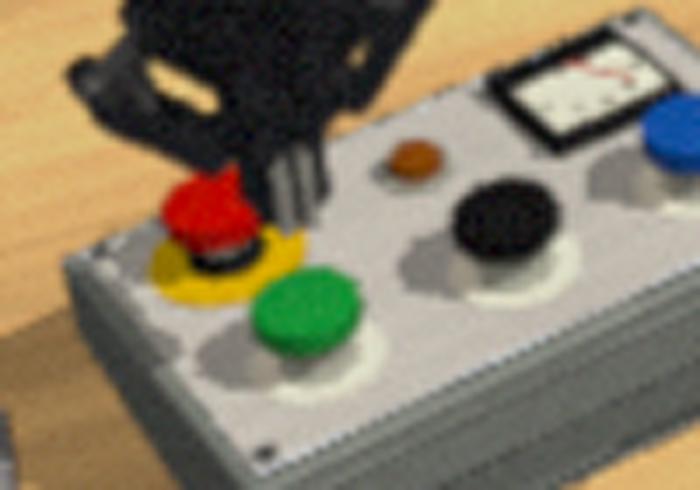

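The fingertips end at about (183,202) in scene pixels. That is well short of where I projected them, almost 10 px. I reconcile this before pushing.

```bash
python3 - <<'E'
from h import *
o=ctrl.get_obs(); print(o["eef_pos"],o["q"])
for uv in((182.9,202.1),(181,194)):
  for z in(.115,.125,.135,.145,.155): print(uv,z,plane("scene",uv,z).round(4))
w=imaging.camera("wrist"); np.save("pics/w2.npy",w)
cv2.imwrite("pics/w2.png",cv2.resize(w[140:300,180:340],(600,600),interpolation=cv2.INTER_CUBIC)[:,:,::-1])
E
```

```text
[ 0.6168073  -0.12068476  0.13721653] [-3.81777461e-01  3.76884428e-01  1.53641982e+00  2.67221642e-05
  1.22770045e+00  9.97544054e-01]
(182.9, 202.1) 0.115 [ 0.5937 -0.1119  0.115 ]
(182.9, 202.1) 0.125 [ 0.6031 -0.1136  0.125 ]
(182.9, 202.1) 0.135 [ 0.6124 -0.1152  0.135 ]
(182.9, 202.1) 0.145 [ 0.6218 -0.1168  0.145 ]
(182.9, 202.1) 0.155 [ 0.6311 -0.1184  0.155 ]
(181, 194) 0.115 [ 0.5651 -0.1086  0.115 ]
(181, 194) 0.125 [ 0.5748 -0.1103  0.125 ]
(181, 194) 0.135 [ 0.5845 -0.1119  0.135 ]
(181, 194) 0.145 [ 0.5942 -0.1136  0.145 ]
(181, 194) 0.155 [ 0.6039 -0.1152  0.155 ]
```

View pics/w2.png

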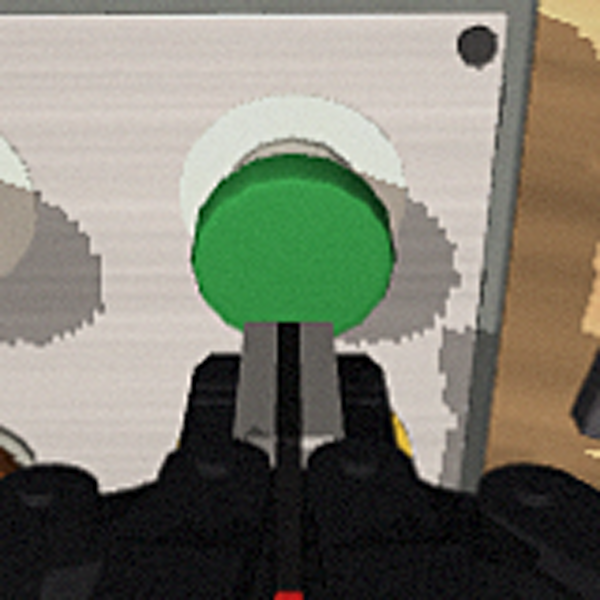

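Both rays meet at tool x=+11 mm, z≈−14 mm. The shut fingertips therefore end about 35 mm shorter than stated, so contact should come roughly 35–40 mm lower. I go down in small force-watched steps.

```bash
for i in 1; do python3 -m pendant '[[0,0,0.1,0],[0,0,0.2,0],[0,0,0.3,0],[0,0,0.4,0],[0,0,0.5,0],[0,0,0.6,0],[0,0,0.6,0]]' 0; done
```

```text
time_s: 3.47
eef_pos: [0.6164, -0.1205, 0.1305]
eef_rot: [-0.0, 0.995, 0.096, -0.0]
wrist_force: [-0.0, -1.0, -0.3]
opening: 0.001
grasp_force: 0.0
```

```bash
python3 -m pendant '[[0,0,0.1,0],[0,0,0.2,0],[0,0,0.3,0],[0,0,0.4,0],[0,0,0.5,0],[0,0,0.6,0],[0,0,0.6,0]]' 0
```

```text
time_s: 4.05
eef_pos: [0.6164, -0.1205, 0.1246]
eef_rot: [-0.0, 0.995, 0.096, -0.0]
wrist_force: [-0.3, 0.2, -0.2]
opening: -0.0
grasp_force: 0.0
```

```bash
python3 - <<'E'
from h import *
w=imaging.camera("wrist"); s=imaging.camera("scene")
cv2.imwrite("pics/w3.png",np.hstack([cv2.resize(w[140:300,180:340],(400,400),interpolation=cv2.INTER_CUBIC),cv2.resize(s[170:240,145:215],(400,400),interpolation=cv2.INTER_CUBIC)])[:,:,::-1])
E
```

```text
(no output)
```

View pics/w3.png

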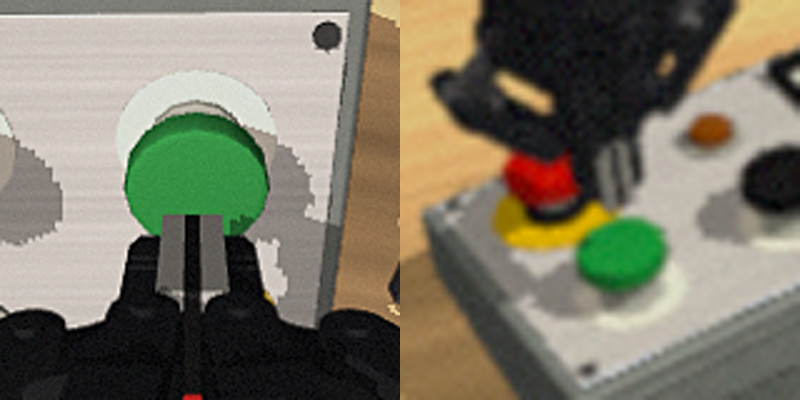

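The tip is still well above the head: scene tip is at about (183.5,206), while contact is near row 214, so roughly 25 mm remain. I keep going down in steps.

```bash
python3 -m pendant '[[0,0,0.2,0],[0,0,0.4,0],[0,0,0.6,0],[0,0,0.7,0],[0,0,0.8,0],[0,0,0.8,0],[0,0,0.8,0]]' 0
```

```text
time_s: 4.73
eef_pos: [0.6165, -0.1206, 0.1168]
eef_rot: [-0.0, 0.995, 0.096, -0.0]
wrist_force: [0.3, 0.7, -0.2]
opening: -0.002
grasp_force: 0.0
```

```bash
python3 -m pendant '[[0,0,0.1,0],[0,0,0.2,0],[0,0,0.3,0],[0,0,0.4,0],[0,0,0.5,0],[0,0,0.6,0],[0,0,0.6,0],[0,0,0.6,0]]' 0
```

```text
time_s: 5.4
eef_pos: [0.6165, -0.1206, 0.1108]
eef_rot: [-0.0, 0.995, 0.096, -0.0]
wrist_force: [-0.1, 0.4, 0.5]
opening: -0.007
grasp_force: 0.0
```

```bash
python3 -m pendant '[[0,0,0.1,0],[0,0,0.2,0],[0,0,0.3,0],[0,0,0.4,0],[0,0,0.5,0],[0,0,0.6,0],[0,0,0.6,0]]' 0
```

```text
time_s: 5.98
eef_pos: [0.6163, -0.1205, 0.1046]
eef_rot: [-0.0, 0.995, 0.096, -0.0]
wrist_force: [0.1, 0.3, 0.4]
opening: 0.002
grasp_force: 0.0
```

```bash
python3 -m pendant '[[0,0,0.1,0],[0,0,0.2,0],[0,0,0.3,0],[0,0,0.3,0],[0,0,0.3,0]]' 0
```

```text
time_s: 6.4
eef_pos: [0.6165, -0.1206, 0.1018]
eef_rot: [-0.0, 0.995, 0.096, -0.0]
wrist_force: [-0.7, 0.2, 0.2]
opening: -0.002
grasp_force: 0.0
```

```bash
python3 -m pendant '[[0,0,0.1,0],[0,0,0.2,0],[0,0,0.3,0],[0,0,0.3,0],[0,0,0.3,0]]' 0; python3 - <<'E'
from h import *
w=imaging.camera("wrist"); s=imaging.camera("scene")
cv2.imwrite("pics/w4.png",np.hstack([cv2.resize(w[140:300,180:340],(400,400),interpolation=cv2.INTER_CUBIC),cv2.resize(s[170:240,145:215],(400,400),interpolation=cv2.INTER_CUBIC)])[:,:,::-1])
E
```

```text
time_s: 6.82
eef_pos: [0.6168, -0.1206, 0.0993]
eef_rot: [0.0, 0.995, 0.096, 0.0]
wrist_force: [-0.4, 0.2, 1.7]
opening: 0.002
grasp_force: 1.3
```

View pics/w4.png

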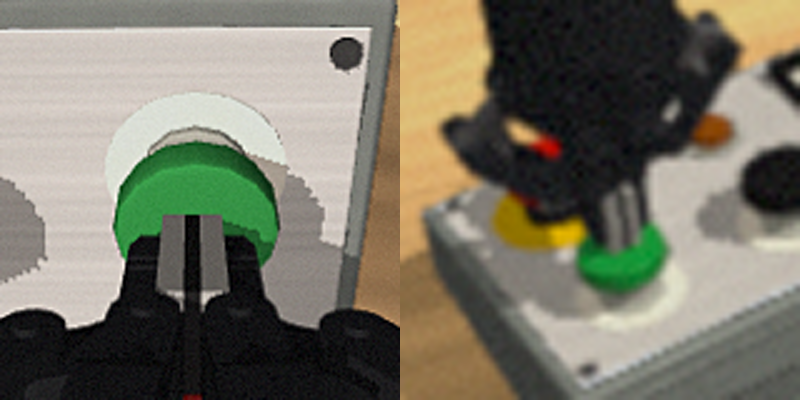

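Contact: wrist Fz is 1.7 N at TCP z≈0.0995, with the tip centred on the green head (left crop, tip at (192,215)). Now I push along the stem.

```bash
python3 -m pendant '[[0.02,0,0.1,0],[0.04,0,0.2,0],[0.06,0,0.3,0],[0.08,0,0.4,0],[0.11,0,0.5,0],[0.13,0,0.6,0],[0.15,0,0.7,0],[0.15,0,0.7,0],[0.15,0,0.7,0]]' 0
```

```text
time_s: 7.67
eef_pos: [0.6182, -0.1203, 0.0919]
eef_rot: [0.0, 0.995, 0.096, 0.0]
wrist_force: [1.1, 0.5, 2.6]
opening: -0.001
grasp_force: 1.3
```

```bash
python3 -m pendant '[[0.01,0,0.05,0],[0.02,0,0.1,0],[0.03,0,0.15,0],[0.03,0,0.15,0],[0.03,0,0.15,0]]' 0
```

```text
time_s: 8.08
eef_pos: [0.6185, -0.1203, 0.0909]
eef_rot: [0.0, 0.995, 0.096, 0.0]
wrist_force: [-0.7, 0.4, 6.3]
opening: 0.002
grasp_force: 3.1
```

```bash
python3 -m pendant '[[0.01,0,0.05,0],[0.02,0,0.1,0],[0.02,0,0.1,0],[0.02,0,0.1,0]]' 0
```

```text
time_s: 8.42
eef_pos: [0.6187, -0.1203, 0.0903]
eef_rot: [0.0, 0.995, 0.096, 0.0]
wrist_force: [-0.8, 1.0, 8.6]
opening: -0.0
grasp_force: 4.5
```

```bash
python3 -c "
from h import *
for k in range(3): print(ctrl.get_obs()['wrist_force'].round(1))"
```

```text
[-0.8  1.   8.6]
[-0.8  1.   8.6]
[-0.8  1.   8.6]
```

```bash
python3 -m pendant '[[0.01,0,0.05,0],[0.02,0,0.1,0],[0.02,0,0.1,0],[0.02,0,0.1,0]]' 0
```

```text
time_s: 8.75
eef_pos: [0.6189, -0.1203, 0.0897]
eef_rot: [0.0, 0.995, 0.096, 0.0]
wrist_force: [-2.4, 1.2, 11.8]
opening: 0.0
grasp_force: 5.9
```

Green is home: the force rose to 11.8 N over about 10 mm of travel. I retreat along the stem, cross 160 mm over black at height, and hover over blue.

```bash
python3 -m pendant '[[-0.1,0,-0.5,0],[-0.22,0,-1.5,0],[-0.22,0,-3,0],[-0.22,0,-4,0],[-0.22,-2,-4,0],[-0.22,-5,-4,0],[-0.22,-8.5,-4,0],[-0.22,-12,-4,0],[-0.22,-15,-4,0],[-0.22,-16,-4,0],[-0.22,-16,-4,0],[-0.22,-16,-4,0]]' 0; python3 - <<'E'
from h import *
print(delta([.5915-.005,.0355-.001,.105]))
i=imaging.camera_info("wrist"); o=ctrl.get_obs(); w=o["eef_rot"]; T=np.eye(4); T[:3,:3]=R.from_quat([w[1],w[2],w[3],w[0]]).as_matrix(); T[:3,3]=o["eef_pos"]; T=T@i["tool_from_camera"]
im=imaging.camera("wrist"); sc=imaging.camera("scene")
h,s,v=cv2.split(cv2.cvtColor(im,cv2.COLOR_RGB2HSV)); m=((h>100)&(h<125)&(s>130)).astype(np.uint8)
n,l,st,c=cv2.connectedComponentsWithStats(m); k=1+np.argmax(st[1:,4]); print("blue wrist",c[k],st[k])
b,_=blob(sc,"green",(183,216)); print("green scene now",b,"was 183.3 214.1")
E
```

```text
time_s: 9.75
eef_pos: [0.5862, 0.0363, 0.1286]
eef_rot: [0.0, 0.995, 0.096, 0.0]
wrist_force: [0.5, -1.0, -0.1]
opening: -0.002
grasp_force: 0.0
t 9.75 pos [0.5862 0.0363 0.1286] x yaw 11.04 zaxis [ 0.    -0.001 -1.   ] F [ 0.5  -1.04 -0.05]
[-0.    0.18  2.36]
blue wrist [257.83446933 208.51460565] [ 230  185   56   50 2054]
green scene now [183.95172414 216.48965517] was 183.3 214.1
```

Green stayed in (2.4 px lower, about 8 mm), and blue is centred under the fingers (column 258 against 257). I descend.

```bash
python3 -m pendant '[[0,0,0.5,0],[0,0,1.2,0],[0,0,1.9,0],[0,0,2.3,0],[0,0,2.5,0],[0,0,2.6,0],[0,0,2.6,0],[0,0,2.6,0]]' 0
```

```text
time_s: 10.52
eef_pos: [0.5862, 0.0365, 0.1025]
eef_rot: [0.0, 0.995, 0.096, 0.0]
wrist_force: [0.7, -0.4, 0.6]
opening: 0.002
grasp_force: 0.0
```

```bash
python3 -m pendant '[[0,0,0.1,0],[0,0,0.2,0],[0,0,0.3,0],[0.02,0,0.4,0],[0.02,0,0.4,0],[0.02,0,0.4,0]]' 0
```

```text
time_s: 11.02
eef_pos: [0.5866, 0.0365, 0.0988]
eef_rot: [0.0, 0.995, 0.096, 0.0]
wrist_force: [-0.8, 0.4, 3.5]
opening: 0.001
grasp_force: 1.5
```

Contact is at the same height as green, so I repeat the push.

```bash
python3 -m pendant '[[0.02,0,0.1,0],[0.04,0,0.2,0],[0.06,0,0.3,0],[0.08,0,0.4,0],[0.11,0,0.5,0],[0.13,0,0.6,0],[0.15,0,0.7,0],[0.16,0,0.75,0],[0.16,0,0.75,0],[0.16,0,0.75,0]]' 0
```

```text
time_s: 11.85
eef_pos: [0.5881, 0.0369, 0.0912]
eef_rot: [0.0, 0.995, 0.096, 0.0]
wrist_force: [-0.5, 0.9, 5.2]
opening: -0.004
grasp_force: 2.8
```

```bash
python3 -m pendant '[[0.01,0,0.05,0],[0.02,0,0.1,0],[0.02,0,0.1,0],[0.02,0,0.1,0]]' 0
```

```text
time_s: 12.18
eef_pos: [0.5883, 0.0369, 0.0906]
eef_rot: [0.0, 0.995, 0.096, 0.0]
wrist_force: [-1.2, 1.4, 8.4]
opening: -0.0
grasp_force: 4.3
```

```bash
python3 -m pendant '[[0.01,0,0.05,0],[0.02,0,0.1,0],[0.02,0,0.1,0],[0.02,0,0.1,0]]' 0
```

```text
time_s: 12.52
eef_pos: [0.5885, 0.0369, 0.09]
eef_rot: [0.0, 0.995, 0.096, 0.0]
wrist_force: [-2.8, 0.5, 11.3]
opening: -0.0
grasp_force: 5.7
```

Blue is home at 11.3 N. I retreat and go back 80 mm to black.

```bash
python3 -m pendant '[[-0.1,0,-0.5,0],[-0.22,0,-1.5,0],[-0.22,0,-3,0],[-0.22,0,-4,0],[-0.22,1,-4,0],[-0.22,3.5,-4,0],[-0.22,6.5,-4,0],[-0.22,8,-4,0],[-0.22,8,-4,0],[-0.22,8,-4,0]]' 0; python3 - <<'E'
from h import *
print(delta([.607-.005,-.0423-.001,.1026]))
sc=imaging.camera("scene"); w=imaging.camera("wrist")
b,_=blob(sc,"blue",(239,191)); print("blue scene now",b,"was 238.2 188.3")
cv2.imwrite("pics/f.png",np.hstack([cv2.resize(w,(400,300)),cv2.resize(sc[150:255,140:280],(400,300))])[:,:,::-1])
E
```

```text
time_s: 13.35
eef_pos: [0.6009, -0.043, 0.1282]
eef_rot: [-0.0, 0.996, 0.094, -0.001]
wrist_force: [0.8, 1.0, 0.2]
opening: -0.001
grasp_force: 0.0
t 13.35 pos [ 0.6009 -0.043   0.1282] x yaw 10.84 zaxis [-0.001  0.001 -1.   ] F [0.8  1.03 0.17]
[0.1  0.05 2.56]
blue scene now [238.87804878 190.97560976] was 238.2 188.3
```

View pics/f.png

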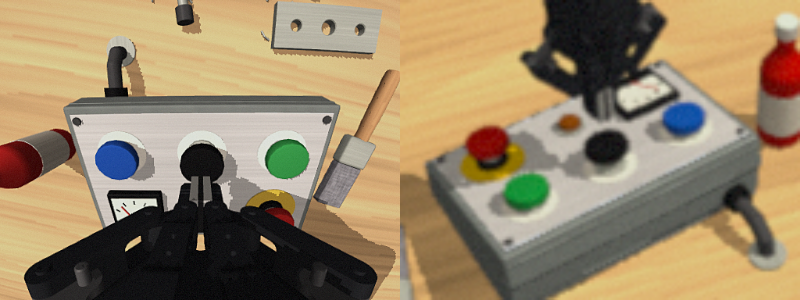

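Green and blue are both down, black at (200,160) is centred under the fingers, and the loose items and e-stop look undisturbed. I descend on black.

```bash
python3 -m pendant '[[0,0,0.5,0],[0,0,1.2,0],[0,0,1.9,0],[0,0,2.3,0],[0,0,2.5,0],[0,0,2.6,0],[0,0,2.6,0],[0,0,2.6,0]]' 0
```

```text
time_s: 14.12
eef_pos: [0.6015, -0.0421, 0.1031]
eef_rot: [0.0, 0.995, 0.096, 0.0]
wrist_force: [-0.1, 0.6, 0.8]
opening: 0.003
grasp_force: 0.0
```

```bash
python3 -m pendant '[[0,0,0.1,0],[0,0,0.2,0],[0,0,0.3,0],[0.02,0,0.4,0],[0.02,0,0.4,0],[0.02,0,0.4,0]]' 0
```

```text
time_s: 14.62
eef_pos: [0.6016, -0.0421, 0.0992]
eef_rot: [0.0, 0.995, 0.096, 0.0]
wrist_force: [-0.7, -0.5, 2.1]
opening: 0.0
grasp_force: 1.2
```

```bash
python3 -m pendant '[[0.02,0,0.1,0],[0.04,0,0.2,0],[0.06,0,0.3,0],[0.08,0,0.4,0],[0.11,0,0.5,0],[0.13,0,0.6,0],[0.15,0,0.7,0],[0.15,0,0.7,0],[0.15,0,0.7,0]]' 0
```

```text
time_s: 15.37
eef_pos: [0.6031, -0.0417, 0.0918]
eef_rot: [0.0, 0.995, 0.096, 0.0]
wrist_force: [-0.5, -0.2, 1.9]
opening: 0.001
grasp_force: 1.3
```

```bash
python3 -m pendant '[[0.01,0,0.05,0],[0.02,0,0.1,0],[0.03,0,0.15,0],[0.03,0,0.15,0],[0.03,0,0.15,0]]' 0
```

```text
time_s: 15.78
eef_pos: [0.6034, -0.0417, 0.0909]
eef_rot: [0.0, 0.995, 0.096, 0.0]
wrist_force: [-1.8, -0.6, 6.7]
opening: -0.001
grasp_force: 3.3
```

```bash
python3 -m pendant '[[0.01,0,0.05,0],[0.02,0,0.1,0],[0.02,0,0.1,0],[0.02,0,0.1,0]]' 0
```

```text
time_s: 16.12
eef_pos: [0.6036, -0.0417, 0.0903]
eef_rot: [0.0, 0.995, 0.096, 0.0]
wrist_force: [-3.2, -0.6, 9.1]
opening: -0.001
grasp_force: 4.8
```

```bash
python3 -m pendant '[[0.01,0,0.05,0],[0.02,0,0.1,0],[0.02,0,0.1,0],[0.02,0,0.1,0]]' 0
```

```text
time_s: 16.45
eef_pos: [0.6038, -0.0417, 0.0897]
eef_rot: [0.0, 0.995, 0.096, 0.0]
wrist_force: [-4.8, 0.1, 11.7]
opening: -0.001
grasp_force: 6.2
```

```bash
python3 -m pendant '[[-0.1,0,-0.5,0],[-0.22,0,-1.5,0],[-0.22,0,-3,0],[-0.22,0,-5,0],[-0.22,0,-8,0],[-0.22,0,-10,0],[-0.22,0,-11,0],[-0.22,0,-11,0],[-0.22,0,-11,0],[-0.22,0,-11,0]]' 0; python3 - <<'E'
from h import *
sc=imaging.camera("scene")
for c,n in(("green",(183,216)),("blue",(239,191)),("black",(212,204)),("red",(171,201))):
    print(c,blob(sc,c,n,13)[0].round(1),"was",blob(np.load("pics/scene.npy"),c,N["scene"][c],13)[0].round(1))
d=np.abs(sc.astype(int)-np.load("pics/scene.npy")).max(2)>60
for k,(x0,x1,y0,y1) in dict(brush=(118,150,222,300),bar=(152,222,268,315),key=(240,290,250,295),oil=(264,286,155,202)).items(): print(k,d[y0:y1,x0:x1].sum())
E
```

```text
time_s: 17.28
eef_pos: [0.6004, -0.0417, 0.1964]
eef_rot: [-0.001, 0.995, 0.096, -0.001]
wrist_force: [-0.7, 0.5, -0.3]
opening: -0.001
grasp_force: 0.0
green [184.  216.5] was [183.3 214.1]
blue [238.9 191. ] was [238.2 188.3]
black [212.1 203.6] was [211.6 201.4]
red [170.2 199.9] was [170.3 199.8]
brush 128
bar 0
key 0
oil 0
```

All three heads are down about 2.4 px (about 8 mm) and the red stop has not moved. The brush difference of 128 pixels is most likely the arm's shadow, since the arm never went near it. I hand in.

```bash
python3 -c "
from bench import workorder
print(workorder.hand_in())"
```

```text
the job is handed in; nothing more can be done
None
```

I pushed the green, blue and black heads fully home in that order (about 12 N peak) and the camera shows all three staying in. The emergency stop and loose items look undisturbed, and I handed the job in at about 17 s; no verdict came back.

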